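# Tip the punches into the slotted box

## Task

Put the two drift punches and the thin rod away in the slotted box: swing the tipping tray round by its handle until it faces the slot squarely, then tip it forward so that all three roll off and drop through the slot, and let the tray come back down on its rest. Do not touch the punches or the rod with the gripper, and leave the loose tools on the bench where they are.

Things in the scene. Friction and masses are not known exactly. Their poses are not given: they have to be found in the camera images.
- slot_box: fixed dark base plate, 300 x 230 x 8 mm (x -90 to +210, y +-115), with a grey slotted box. Origin: on the vertical swivel axis of the tray stand, at bench height (so not in the box); z up, +x horizontally to the box, y to the left seen along +x. Box: from x = 82 to 184 mm, 214 mm wide, top 80 mm above the bench; behind the slot a slanting aluminium plate rises to 125 mm
- slot (a point): centre of the slot's mouth in the box top, 104 mm along x of slot_box, 80 mm above the bench; axes of slot_box. The slot is 28 mm wide (x), 170 mm long (y); below it the box is hollow, its floor 12 to 25 mm above the bench, falling to the far wall. A part has only 9 to 11 mm to spare at each end: face the tray to the slot within 0.05 rad if you can; over 0.12 rad does not count as facing it and parts may catch
- stand: fixed round column (44 mm diameter, to 78 mm high) on the base plate that carries the swivel head and tray. Origin on the vertical swivel axis at bench height, same place as slot_box's origin; z up; x: the way the tray's lip faces when joint swivel is 0. The tray faces the slot squarely when swivel = yaw of slot_box minus yaw of stand
- swivel (a joint): turn of the swivel head and its tray about the vertical axis relative to the stand, rad, counter-clockwise from above; starts at 0, with the lip clockwise of the slot (seen from above) by 0.5 to 1.15 rad. Range -0.3 to 1.6. Friction of 0.2 N m holds it where it is left: about 2 N sideways at the handle moves it
- tray (a joint): tipping angle of the tray, rad: 0 down on its rest; grows as rear and handle rise and swing over toward the lip; stop at 0.8. Beyond about 0.2 the parts start to roll off the lip; 0.5 to 0.7 empties it. Needs about 5 to 9 N toward the lip at the handle's top. When let go, its weight brings it back to 0, damped, within about 2 s
- tray_hinge (a point): middle of the tray's level tipping hinge, under the lip: 80 mm from the swivel axis on the lip side, 135 mm above the bench. x: toward the box when lined up (turns with the swivel, stays level), y along the hinge, z up. The tray is a bare aluminium pan, 106 mm from rear wall to open lip, 168 mm wide, walls 26 mm; its floor falls 0.14 rad to the rear when down
- handle_top (a point): top centre of the handle: upright black round grip, 22 mm diameter, 70 mm tall, on a 12 mm bar behind the tray. Tray down: 255 mm above the bench, 100 mm from the swivel axis on the side away from the lip; grip down to 185 mm, bar to 129 mm. It lies 180 mm behind and 120 mm above the tipping hinge and moves on that arc. Axes turn with tray: z up the handle, x toward the lip
- punch_1: dark drift punch, a bar 148 mm long and 12 mm thick, lying crosswise (along the tray's y) on the tray floor at its rear wall; origin on its underside at mid-length, its own y axis along its length; it rolls freely. Not to be touched
- punch_2: a second dark drift punch, 148 mm long and 12 mm thick, lying crosswise (along the tray's y) on the tray floor at its rear wall; origin on its underside at mid-length, its own y axis along its length; it rolls freely. Not to be touched
- thin_rod: thin bright steel rod, 152 mm long and 8 mm thick, lying crosswise (along the tray's y) on the tray floor at its rear wall; origin on its underside at mid-length, its own y axis along its length; it rolls freely. Not to be touched
- tap_wrench: loose bystander: tap wrench, a steel bar 166 mm long and 12 mm high, lying on the bench beside the base plate, on its left; origin under its middle; leave it alone
- spinner_handle: loose bystander: smooth steel spinner handle, 104 mm long and 32 mm thick, lying on the bench beside the base plate, on its right; origin under its middle; leave it alone
- adjustable_wrench: loose bystander: grey adjustable wrench, 168 mm long and 14 mm high, lying on the bench at the front right; origin under its middle; leave it alone

How it is judged:
On the way, in this order (a step that is already met when the one before it is completed fails the run):
1. the tray, still down and loaded, faces the slot (within 0.12 rad) (angle between the y axis of handle_top and the y axis of slot, either way round below 0.12 rad and value of joint tray below 0.12 rad and height (world z) of each of punch_1, punch_2, thin_rod above 0.1 m), for 0.2 s.
2. the tray is tipped forward (0.2 rad or more) while facing the slot (angle between the y axis of handle_top and the y axis of slot, either way round below 0.12 rad and value of joint tray above 0.2 rad), for 0.1 s.
At the end, for the whole second after the job is handed in: both punches and the thin rod lie at rest inside the box, their middles at least 30 mm below the slot's mouth and within the box's walls; the tray is back down on its rest (less than 0.08 rad) (z of punch_1 in the frame of slot between -0.085 and -0.03 m and x of punch_1 in the frame of slot between -0.025 and 0.085 m and y of punch_1 in the frame of slot between -0.06 and 0.06 m and linear speed of each of punch_1, punch_2, thin_rod below 0.1 m/s and z of punch_2 in the frame of slot between -0.085 and -0.03 m and x of punch_2 in the frame of slot between -0.025 and 0.085 m and y of punch_2 in the frame of slot between -0.06 and 0.06 m and z of thin_rod in the frame of slot between -0.085 and -0.03 m and x of thin_rod in the frame of slot between -0.025 and 0.085 m and y of thin_rod in the frame of slot between -0.06 and 0.06 m and value of joint tray below 0.08 rad); the robot touches nothing.
It fails at once if the gripper touches a punch or the rod (contact force between any of the arm, the fingers and punch_1 above 0.3 N or contact force between any of the arm, the fingers and punch_2 above 0.3 N or contact force between any of the arm, the fingers and thin_rod above 0.3 N).
It fails at once if a loose tool on the bench is moved by more than 30 mm (distance of any of tap_wrench, spinner_handle, adjustable_wrench from where it was at the start of the episode above 0.03 m).
It also fails if it takes over 54 s, if anything falls off the work surface, if the arm or the gripper's body presses on something with over 40 N, if the wrist force passes 120 N, or if a joint passes its speed limit or range.

## Robot

A 6-joint arm with a two-finger parallel gripper is mounted at the origin on a cart in front of the work surface, level with it; the furniture and walls round the work are solid. World frame = base frame: x ahead of the robot, y to its left, z up, the work surface at z = 0. Lengths are in m, angles in rad, forces in N, time in s.
With the tool pointing down it reaches from about 0.25 to 0.775 m from the base axis. Payload 4 kg.
Tool frame: the origin (TCP) lies at the centre of the arm's flange, where the gripper is bolted on; the fingertips stand 199 mm ahead of it and the grasp point (between the pads) lies 180 mm ahead of it; z points along the fingers, y is the line along which they close (so a half turn about z gives the same grasp; the last joint's range is limited). The gripper opens to 94 mm and grips with 3 to 60 N. Pads are 16 mm wide; open, the fingers measure 119 mm over their backs; the gripper's body (75 mm by 177 mm) begins 78 mm behind the grasp point.
Start: joints at [-1.344, 0.087, 1.371, -0, 1.684, -0.103], TCP at [0.178, -0.52, 0.405] pointing down, gripper open.
Joint ranges: [-3.1, 3.1], [-0.76, 2.03], [0.27, 2.55], [-1.08, 4.22], [0.17, 2.65], [-2.57, 2.57]. Speed limits (rad/s): [2.79, 2.79, 3.14, 3.14, 3.14, 3.14].

## Interface

Orientations are given as a 3x3 rotation matrix whose columns are the frame's x, y, z axes.
In Python, from cell import ctrl gives the robot as it stands.
- The arm moves only by the tool move_arm, never from a script. Its argument "deltas" is a list of rows, each an object with "linear": the shift along the tool's x, y, z in mm, a list of three; "spin": the turn about the tool's z in degrees; "hand": the finger opening in mm, from 0 to 94. In form: [{"linear": [x, y, z], "spin": spin, "hand": hand}, ...]. A call has 1 to 10 rows; each row shifts and turns the commanded pose from where the row before left it, along the tool's axes as they then stand; what a row does not reach is not made up. A row lasts 1/8 s, in which the tool goes at most 62.5 mm and 10.7 degrees, less where a joint would pass 70% of its speed; a pose out of reach is approached as far as the arm can. A call is refused whole if a number of a shift passes 62.5 or a number of a turn 10.7, either way. A call with a gripper value outside its range is refused whole. The fingers move at their own pace and stop on an object; "squeeze" is the grip in N (left out, the last holds). Time passes only in rows, so rows that do not move let the fingers close. It gives the time, the measured TCP pose, the force, the opening and the grip force at its end, in the units of the state.
- ctrl.observe(): the state, without advancing time (a new reading comes with each control period).
- ctrl.read_camera(name): name is "side" or "top" or "wrist"; returns the picture (480x640x3 uint8, red, green, blue); there is no depth.
- ctrl.calibration(name): a dict with "K" (3x3 intrinsics, pixels), "rvec" (rotation vector, rad) and "tvec" (3), from world to camera coordinates, as OpenCV has them. Camera axes: x right, y down, z forward; pixel columns grow to the right and rows downward; lengths in m; the calibration is good to about 2 mm. A picture is of the moment at which its call begins: read the wrist's pose just before it. calibration takes no time and is no camera call; for the wrist camera it gives the pose at the moment of the call.
- ctrl.job_done(): hands the job in; it is judged then, once.
Trained networks look in the newest picture that a camera, given by its name, has taken for a name from the list of things; names that differ only in an ending like _2 or _b are one class to them, and where a whole thing is asked for, a point or a joint stands for the part that bears it (a point fixed in the world has none). Each returns a list of dicts, best first, with "p" (0 to 1); they miss things now and then, are a little off and sometimes report something else, mostly with a low value. They report only what shows in the picture. A call takes as long as a camera call.
- ctrl.masks_of(camera, query): "mask" (480x640 bool, what is visible of it) and "point" ([row, column] in pixels, amid what is visible of it).
The state is a dict: "clock": time; "joint_positions": joint angles; "joint_velocities": joint speeds; "joint_torque": joint torques, N m; "tool_pos": TCP position; "eef_rot": TCP orientation; "force": force on the tool from outside, world axes, zero at the start; "wrist_torque": the same for the moment, N m; "opening": opening from 0.0 (shut) to 1.0 (fully open); "grip_force": force on a finger pad.
Only numpy, scipy, OpenCV 4.12 (cv2) and the standard library are available. Lean on these libraries where they do the work, as an engineer would, in place of code of your own. Each camera call takes 0.05 s, during which the arm holds its last target. There are 200 camera calls.

## Working session

There is one attempt and no reset: what is moved stays moved. The work goes in short steps, Python scripts to look and compute and a tool call to move; the robot and the scene stay as the last step left them, time stands still between calls to the robot, and variables do not carry over. Pictures are saved under pics/ and viewed, at most 10 in all, crops included, and the job is handed in when it is done.

Besides the shell and the picture viewer there is one more tool, called after "Call:" as name(argument=value, ...), one argument or row to a line, values as JSON. move_arm: Moves the arm, as the interface text tells. Its arguments: {"type":"object","properties":{"deltas":{"type":"array"},"squeeze":{"type":"number"}},"required":["deltas"]}

```bash
mkdir -p pics
cat > h.py <<'E'
import numpy as np, cv2
from cell import ctrl
def cam(n):
    c=ctrl.calibration(n); K=np.array(c["K"],float); R=cv2.Rodrigues(np.array(c["rvec"],float))[0]; t=np.array(c["tvec"],float).ravel()
    return K,R,t
def proj(n,P):
    K,R,t=cam(n); p=(K@(R@np.atleast_2d(P).T+t[:,None])); return (p[:2]/p[2]).T
def onz(n,uv,z):
    K,R,t=cam(n); d=R.T@np.linalg.inv(K)@np.array([uv[0],uv[1],1.]); c=-R.T@t
    return c+d*(z-c[2])/d[2]
def save(n,f): 
    im=ctrl.read_camera(n); cv2.imwrite(f,im[:,:,::-1]); return im
E
python3 - <<'E'
from h import *
for n in("side","top"):
    save(n,f"pics/{n}0.png"); K,R,t=cam(n); print(n,-R.T@t,R[2])
    for q in("slot_box","stand","handle_top","tray","punch_1","thin_rod"):
        for m in ctrl.masks_of(n,q)[:2]: print(q,round(m["p"],2),m["point"],m["mask"].sum())
E
```

```text
side [-0.00451755  0.86829973  1.13172673] [ 0.37813835 -0.64894056 -0.6602178 ]
slot_box 0.94 [282.3, 275.8] 5621
stand 0.76 [254.2, 311.7] 2967
handle_top 0.84 [249.4, 310.6] 2176
tray 0.79 [247.3, 310.7] 1932
punch_1 0.43 [259.1, 294.3] 112
thin_rod 0.69 [244.8, 309.6] 2004
thin_rod 0.58 [248.6, 328.5] 29
top [ 0.37232617 -0.08700197  1.40712406] [ 0.11366973 -0.02845657 -0.99311098]
slot_box 0.57 [183.6, 253.6] 8045
stand 0.91 [217.4, 277.8] 3547
handle_top 0.75 [215.8, 284.1] 3470
tray 0.97 [214.4, 283.0] 3276
punch_1 0.79 [218.7, 260.3] 189
punch_1 0.55 [231.5, 262.4] 332
thin_rod 0.71 [226.9, 270.4] 268
```

Run:
```python
import cv2
for n,(r,c) in {"side":(250,300),"top":(200,275)}.items():
    im=cv2.imread(f"pics/{n}0.png")[r-100:r+100,c-133:c+133]; cv2.imwrite(f"pics/{n}0c.png",cv2.resize(im,None,fx=3,fy=3,interpolation=2))
```

```text
(no output)
```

View pics/top0c.png

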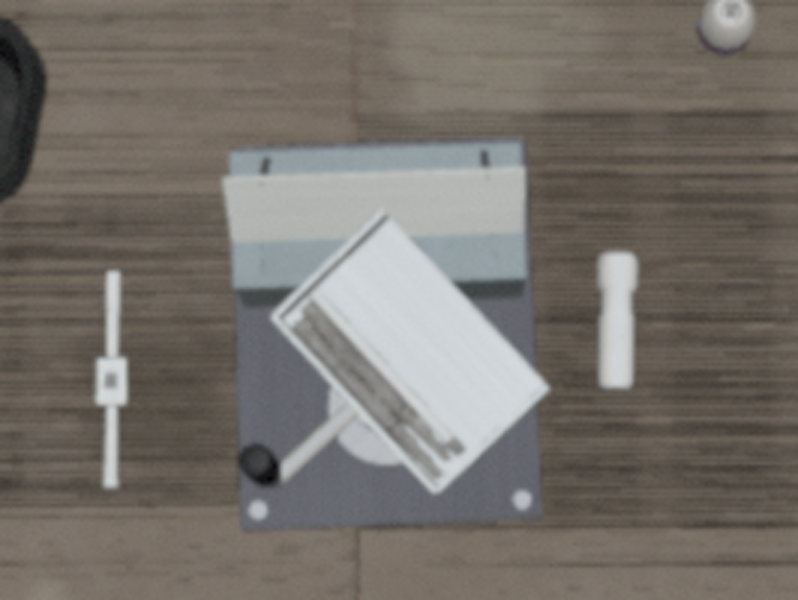

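View pics/side0.png

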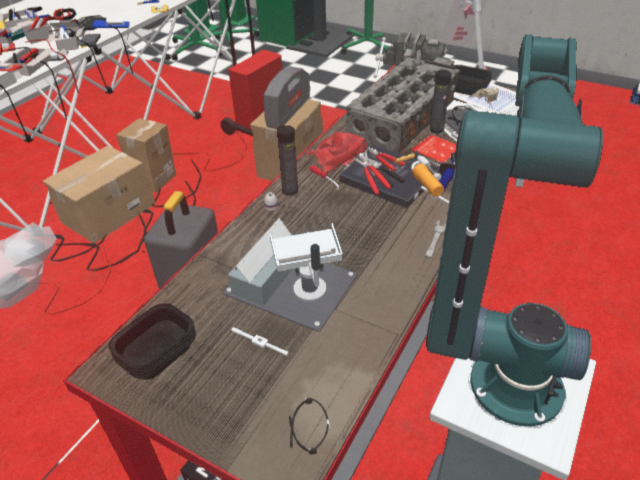

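The top crop shows the plate's near corners at (243,530) and (541,516) and the handle at about (258,458). The lip faces up-right, clockwise of the slot.

Run:
```python
from h import *
from scipy.optimize import least_squares
f=lambda p:np.array(p)/3+[142,100]-[.33,.33]
pts=[((-.09,.115,.008),(243,530)),((-.09,-.115,.008),(541,516)),((.21,-.115,.008),(522,140)),((.21,.115,.008),(230,150)),((.082,.107,.08),(232,290)),((.082,-.107,.08),(525,280))]
def W(x,P): c,s=np.cos(x[2]),np.sin(x[2]); return np.array([x[0]+c*P[0]-s*P[1],x[1]+s*P[0]+c*P[1],P[2]])
def r(x): return np.concatenate([proj("top",W(x,P))[0]-f(q) for P,q in pts])
s=least_squares(r,[.4,0,0],loss="soft_l1"); x=s.x; print("box",x,r(x).reshape(-1,2).round(1))
h=onz("top",f((257,455)),.255); print("handle",h)
d=x[:2]-h[:2]; print("dist",np.hypot(*d),"lip yaw",np.arctan2(d[1],d[0]))
# tray fit: corners at top of walls; rim corners (rear-left, rear-right)
a,b=[onz("top",f(q),.15) for q in((272,318),(436,493))]; e=a-b; print("rear wall yaw", np.arctan2(e[1],e[0])-np.pi/2)
a,b=[onz("top",f(q),.14) for q in((385,212),(550,388))]; e=a-b; print("lip yaw", np.arctan2(e[1],e[0])-np.pi/2)
o=ctrl.observe(); print(o["eef_rot"],o["tool_pos"],o["clock"])
for g in(x[2],): print("target handle",x[:2]-.1*np.array([np.cos(g),np.sin(g)]))
```

```text
box [ 0.56838742 -0.0341535   0.03476393] [[-1.   1. ]
 [ 0.6  1.2]
 [ 0.7 -1.1]
 [-0.5 -0.7]
 [ 0.1  0.2]
 [-0.  -0.4]]
handle [0.50536206 0.0382499  0.255     ]
dist 0.09599192288212409 lip yaw -0.8545348950165027
rear wall yaw -0.8286069731563074
lip yaw -0.8338961664901482
[[ 9.46108544e-01  3.23849687e-01  5.12917863e-05]
 [ 3.23849689e-01 -9.46108543e-01 -5.60117993e-05]
 [ 3.03881936e-05  6.96040710e-05 -9.99999997e-01]] [ 0.17810231 -0.5203544   0.40470906] 0.7
target handle [ 0.46844784 -0.0376292 ]
```

Call:
move_arm(
  deltas=[
    {"linear": [0, 0, -10], "spin": -10, "hand": 94},
    {"linear": [0, 0, -10], "spin": -10, "hand": 94},
    {"linear": [0, 0, -10], "spin": -10, "hand": 94},
    {"linear": [0, 0, -10], "spin": -10, "hand": 94},
    {"linear": [0, 0, -10], "spin": -10, "hand": 94},
    {"linear": [0, 0, -10], "spin": -10, "hand": 94},
    {"linear": [0, 0, -10], "spin": -10, "hand": 94},
    {"linear": [0, 0, -10], "spin": -10, "hand": 94},
    {"linear": [0, 0, 0], "spin": -10, "hand": 94},
    {"linear": [0, 0, 0], "spin": -10, "hand": 94},
  ],
)

```text
clock: 1.95
tool_pos: [0.1781, -0.5203, 0.485]
eef_rot: [[-0.488, 0.873, 0.0], [0.873, 0.488, -0.001], [-0.001, -0.0, -1.0]]
force: [-0.0, 0.6, -0.1]
opening: 0.999
grip_force: 0.0
```

Call:
move_arm(
  deltas=[
    {"linear": [0, 0, 0], "spin": -7, "hand": 94},
    {"linear": [0, 0, 0], "spin": -6.6, "hand": 94},
    {"linear": [16, 50, 0], "spin": 0, "hand": 94},
    {"linear": [16, 50, 0], "spin": 0, "hand": 94},
    {"linear": [16, 50, 0], "spin": 0, "hand": 94},
    {"linear": [16, 50, 0], "spin": 0, "hand": 94},
    {"linear": [16, 50, 0], "spin": 0, "hand": 94},
    {"linear": [16, 50, 0], "spin": 0, "hand": 94},
    {"linear": [0, 0, 0], "spin": 0, "hand": 94},
  ],
)

```text
clock: 3.08
tool_pos: [0.3354, -0.2443, 0.4853]
eef_rot: [[-0.68, 0.733, 0.002], [0.733, 0.68, -0.001], [-0.002, 0.001, -1.0]]
force: [0.4, -0.2, 0.0]
opening: 0.999
grip_force: 0.0
```

Call:
move_arm(
  deltas=[
    {"linear": [16, 52, 0], "spin": 0, "hand": 94},
    {"linear": [16, 52, 0], "spin": 0, "hand": 94},
    {"linear": [16, 52, 0], "spin": 0, "hand": 94},
    {"linear": [16, 52, 0], "spin": 0, "hand": 94},
    {"linear": [15, 52, 0], "spin": 0, "hand": 94},
    {"linear": [15, 54, 0], "spin": 0, "hand": 94},
    {"linear": [0, 0, 0], "spin": 0, "hand": 94},
  ],
)

```text
clock: 3.95
tool_pos: [0.504, 0.0361, 0.4834]
eef_rot: [[-0.678, 0.735, -0.002], [0.735, 0.678, 0.0], [0.001, -0.001, -1.0]]
force: [-0.4, -0.3, 0.1]
opening: 1.004
grip_force: 0.0
```

Run:
```python
from h import *
o=ctrl.observe(); print(o["tool_pos"],o["joint_positions"])
im=save("wrist","pics/w1.png")
for z in(.255,.22): print(proj("wrist",[[.503,.039,z],[o["tool_pos"][0],o["tool_pos"][1],z]]))
```

```text
[0.50401604 0.03605307 0.48339404] [-4.08443798e-02 -1.40978644e-02  1.32076710e+00  2.39619602e-05
  1.83692743e+00 -7.86465764e-01]
[[323.66315769 260.57448237]
 [321.65111647 264.9570296 ]]
[[322.91400225 246.596285  ]
 [321.1748013  250.4252397 ]]
```

View pics/w1.png

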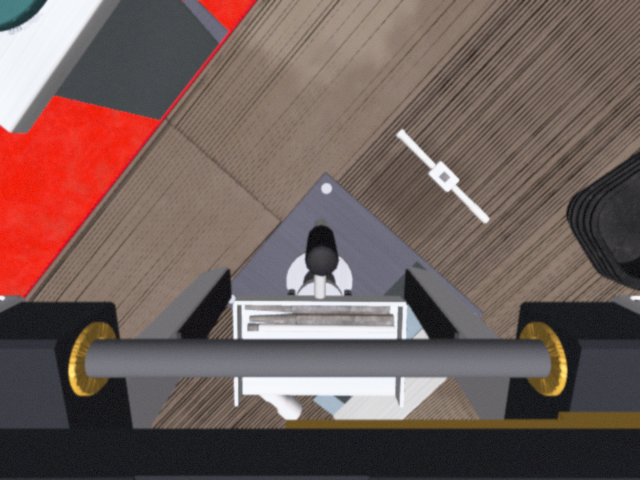

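The wrist view shows the handle top at about (321,257), centred between the fingers, and the tray's rear wall parallel to the closing line. I'll descend and grip.

Call:
move_arm(
  deltas=[
    {"linear": [3, 0, 24], "spin": 0, "hand": 94},
    {"linear": [0, 0, 25], "spin": 0, "hand": 94},
    {"linear": [0, 0, 24], "spin": 0, "hand": 94},
    {"linear": [0, 0, 0], "spin": 0, "hand": 40},
    {"linear": [0, 0, 0], "spin": 0, "hand": 10},
    {"linear": [0, 0, 0], "spin": 0, "hand": 10},
    {"linear": [0, 0, 0], "spin": 0, "hand": 10},
  ],
  squeeze=10,
)

```text
clock: 4.88
tool_pos: [0.5005, 0.0366, 0.4128]
eef_rot: [[-0.675, 0.737, 0.002], [0.737, 0.675, -0.0], [-0.001, 0.001, -1.0]]
force: [-0.2, 0.1, -0.5]
opening: 0.612
grip_force: 0.0
```

Call:
move_arm(
  deltas=[
    {"linear": [0, 0, 0], "spin": 0, "hand": 10},
    {"linear": [0, 0, 0], "spin": 0, "hand": 10},
    {"linear": [0, 0, 0], "spin": 0, "hand": 10},
  ],
)

```text
clock: 5.25
tool_pos: [0.5006, 0.037, 0.4117]
eef_rot: [[-0.676, 0.737, 0.001], [0.737, 0.676, 0.001], [0.0, 0.001, -1.0]]
force: [2.3, 1.8, -0.9]
opening: 0.293
grip_force: 1.1
```

Call:
move_arm(
  deltas=[
    {"linear": [0, 0, 0], "spin": 0, "hand": 10},
    {"linear": [0, 0, 0], "spin": 0, "hand": 10},
    {"linear": [-0.4, -8.6, 0], "spin": -4.95, "hand": 10},
    {"linear": [-0.4, -8.6, 0], "spin": -4.95, "hand": 10},
    {"linear": [-0.4, -8.6, 0], "spin": -4.95, "hand": 10},
    {"linear": [-0.4, -8.6, 0], "spin": -4.95, "hand": 10},
    {"linear": [-0.4, -8.6, 0], "spin": -4.95, "hand": 10},
    {"linear": [0, 0, 0], "spin": 0, "hand": 10},
  ],
)

```text
clock: 6.25
tool_pos: [0.4763, 0.0009, 0.4117]
eef_rot: [[-0.921, 0.389, 0.002], [0.389, 0.921, -0.002], [-0.002, -0.001, -1.0]]
force: [3.7, -2.0, -1.6]
opening: 0.23
grip_force: 10.0
```

Call:
move_arm(
  deltas=[
    {"linear": [-0.4, -8.4, 0], "spin": -4.95, "hand": 10},
    {"linear": [-0.4, -8.4, 0], "spin": -4.95, "hand": 10},
    {"linear": [-0.4, -8.4, 0], "spin": -4.95, "hand": 10},
    {"linear": [-0.4, -8.2, 0], "spin": -4.95, "hand": 10},
    {"linear": [0, -5, 0], "spin": -4.95, "hand": 10},
    {"linear": [0, 0, 0], "spin": 0, "hand": 10},
    {"linear": [0, 0, 0], "spin": 0, "hand": 10},
  ],
)

```text
clock: 7.12
tool_pos: [0.4693, -0.0359, 0.4116]
eef_rot: [[-0.999, -0.033, 0.003], [-0.033, 0.999, -0.001], [-0.003, -0.001, -1.0]]
force: [6.4, -0.9, -2.7]
opening: 0.234
grip_force: 10.0
```

Run:
```python
from h import *
im=save("top","pics/t2.png"); c=im[130:290,170:383,::-1]; cv2.imwrite("pics/t2c.png",cv2.resize(c,None,fx=3.75,fy=3.75,interpolation=2))
for m in ctrl.masks_of("top","tray")[:1]: print(m["p"],m["mask"].sum(),cv2.minAreaRect(np.argwhere(m["mask"])[:,::-1].astype(np.float32)))
im=save("wrist","pics/w2.png")
```

```text
0.87 2717 ((267.0, 211.5), (49.0, 82.0), 90.0)
```

View pics/t2c.png

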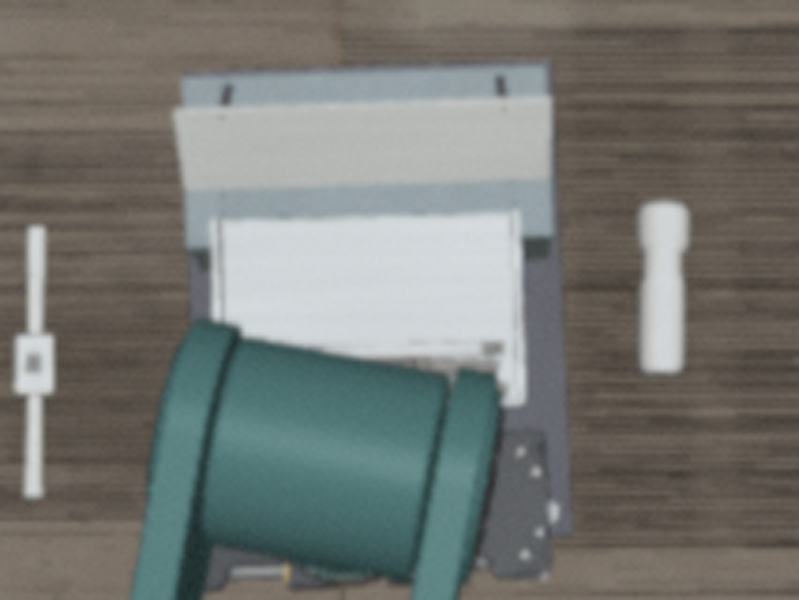

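View pics/w2.png

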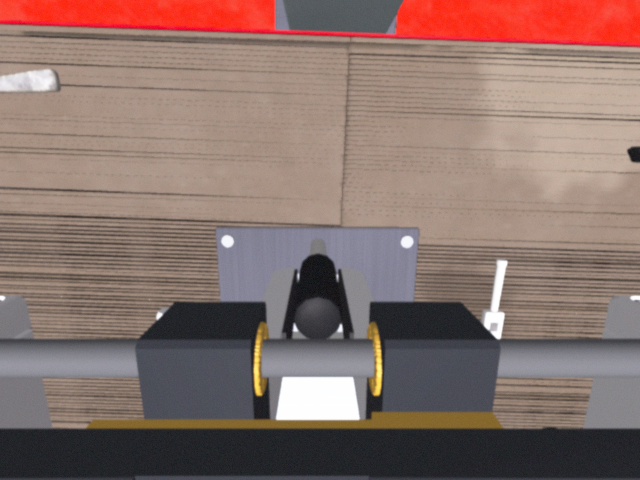

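Lip edge (212,218)–(522,210) in the crop is parallel to the plate edge (182,190)–(552,180) within 0.01 rad and centred on the box; the handle is gripped. I'll tip it along its arc with a firmer grip.

Call:
move_arm(
  deltas=[
    {"linear": [0, 0, 0], "spin": 0, "hand": 10},
    {"linear": [0, 0, 0], "spin": 0, "hand": 10},
    {"linear": [-5, 0, -9], "spin": 0, "hand": 10},
    {"linear": [-5.5, 0, -8.5], "spin": 0, "hand": 10},
    {"linear": [-6, 0, -8.2], "spin": 0, "hand": 10},
    {"linear": [-6.2, 0, -8.1], "spin": 0, "hand": 10},
    {"linear": [-6.8, 0, -7.6], "spin": 0, "hand": 10},
    {"linear": [-7, 0, -7.5], "spin": 0, "hand": 10},
    {"linear": [-7.5, 0, -6.9], "spin": 0, "hand": 10},
    {"linear": [-7.7, 0, -6.7], "spin": 0, "hand": 10},
  ],
  squeeze=30,
)

```text
clock: 8.52
tool_pos: [0.5204, -0.0343, 0.4745]
eef_rot: [[-0.999, -0.034, -0.001], [-0.034, 0.999, -0.001], [0.001, -0.001, -1.0]]
force: [1.2, -5.1, -11.4]
opening: 0.227
grip_force: 30.0
```

Call:
move_arm(
  deltas=[
    {"linear": [-8.2, 0, -6], "spin": 0, "hand": 10},
    {"linear": [-8.3, 0, -6], "spin": 0, "hand": 10},
    {"linear": [-8.7, 0, -5.3], "spin": 0, "hand": 10},
    {"linear": [-8.9, 0, -5], "spin": 0, "hand": 10},
    {"linear": [-9.2, 0, -4.4], "spin": 0, "hand": 10},
    {"linear": [0, 0, 0], "spin": 0, "hand": 10},
    {"linear": [0, 0, 0], "spin": 0, "hand": 10},
    {"linear": [0, 0, 0], "spin": 0, "hand": 10},
    {"linear": [0, 0, 0], "spin": 0, "hand": 10},
    {"linear": [0, 0, 0], "spin": 0, "hand": 10},
  ],
)

```text
clock: 9.78
tool_pos: [0.5634, -0.0333, 0.5018]
eef_rot: [[-0.999, -0.033, 0.0], [-0.033, 0.999, -0.002], [-0.0, -0.002, -1.0]]
force: [1.5, -6.8, -9.3]
opening: 0.228
grip_force: 30.0
```

Run:
```python
from h import *
a=save("side","pics/s3.png")[190:330,210:370,::-1]
b=save("top","pics/t3.png")[130:270,190:350,::-1]
cv2.imwrite("pics/c3.png",cv2.resize(np.hstack([a,b]),None,fx=2.5,fy=2.5,interpolation=2))
```

```text
(no output)
```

View pics/c3.png

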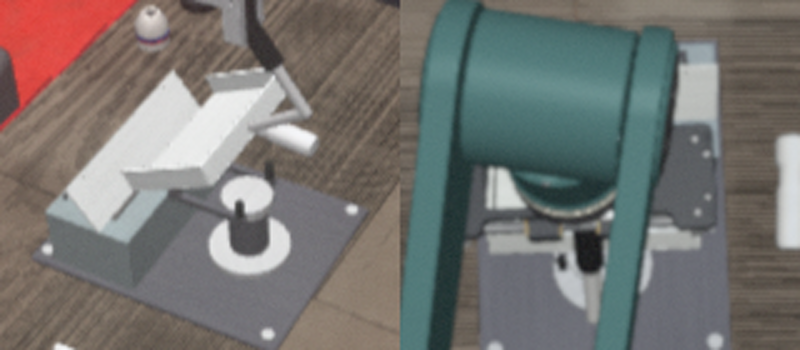

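The tray is tipped against the slot and its floor looks empty in the side view. I'll bring it back down along the arc.

Call:
move_arm(
  deltas=[
    {"linear": [9.2, 0, 4.4], "spin": 0, "hand": 10},
    {"linear": [8.9, 0, 5], "spin": 0, "hand": 10},
    {"linear": [8.7, 0, 5.3], "spin": 0, "hand": 10},
    {"linear": [8.3, 0, 6], "spin": 0, "hand": 10},
    {"linear": [8.2, 0, 6], "spin": 0, "hand": 10},
    {"linear": [7.7, 0, 6.7], "spin": 0, "hand": 10},
    {"linear": [7.5, 0, 6.9], "spin": 0, "hand": 10},
    {"linear": [7, 0, 7.5], "spin": 0, "hand": 10},
    {"linear": [6.8, 0, 7.6], "spin": 0, "hand": 10},
  ],
)

```text
clock: 11.0
tool_pos: [0.49, -0.0348, 0.4475]
eef_rot: [[-0.999, -0.035, 0.002], [-0.035, 0.999, -0.001], [-0.002, -0.001, -1.0]]
force: [-4.0, -2.2, 4.0]
opening: 0.226
grip_force: 30.0
```

Call:
move_arm(
  deltas=[
    {"linear": [6.2, 0, 8.1], "spin": 0, "hand": 10},
    {"linear": [6, 0, 8.2], "spin": 0, "hand": 10},
    {"linear": [5.5, 0, 7], "spin": 0, "hand": 10},
    {"linear": [4, 0, 6], "spin": 0, "hand": 10},
    {"linear": [0, 0, 0], "spin": 0, "hand": 10},
    {"linear": [0, 0, 0], "spin": 0, "hand": 94},
    {"linear": [0, 0, 0], "spin": 0, "hand": 94},
    {"linear": [0, 0, 0], "spin": 0, "hand": 94},
    {"linear": [0, 0, 0], "spin": 0, "hand": 94},
    {"linear": [0, 0, 0], "spin": 0, "hand": 94},
  ],
)

```text
clock: 12.25
tool_pos: [0.4695, -0.0357, 0.416]
eef_rot: [[-0.999, -0.035, -0.0], [-0.035, 0.999, 0.0], [0.0, 0.0, -1.0]]
force: [-0.1, 0.1, -0.3]
opening: 0.725
grip_force: 0.0
```

Call:
move_arm(
  deltas=[
    {"linear": [0, 0, 0], "spin": 0, "hand": 94},
    {"linear": [0, 0, 0], "spin": 0, "hand": 94},
    {"linear": [0, 0, -30], "spin": 0, "hand": 94},
    {"linear": [0, 0, -40], "spin": 0, "hand": 94},
    {"linear": [0, 0, -40], "spin": 0, "hand": 94},
    {"linear": [50, 0, 0], "spin": 0, "hand": 94},
    {"linear": [60, 0, 0], "spin": 0, "hand": 94},
    {"linear": [60, 0, 0], "spin": 0, "hand": 94},
    {"linear": [0, 0, 0], "spin": 0, "hand": 94},
  ],
)

```text
clock: 13.38
tool_pos: [0.2963, -0.0411, 0.5279]
eef_rot: [[-0.999, -0.033, 0.006], [-0.033, 0.999, -0.002], [-0.006, -0.002, -1.0]]
force: [0.4, 0.0, -0.4]
opening: 1.001
grip_force: 0.0
```

Run:
```python
from h import *
a=save("side","pics/s4.png")[190:330,210:370,::-1]
b=save("top","pics/t4.png")[130:270,190:350,::-1]
cv2.imwrite("pics/c4.png",cv2.resize(np.hstack([a,b]),None,fx=2.5,fy=2.5,interpolation=2))
for n in("side","top"):
  for q in("punch_1","thin_rod"):
    print(n,q,[(round(m["p"],2),m["point"],m["mask"].sum()) for m in ctrl.masks_of(n,q)[:3]])
```

```text
side punch_1 []
side thin_rod []
top punch_1 [(0.28, [215.5, 266.8], np.int64(4627)), (0.18, [185.9, 272.7], np.int64(7796))]
top thin_rod [(0.72, [185.5, 272.4], np.int64(8020))]
```

View pics/c4.png

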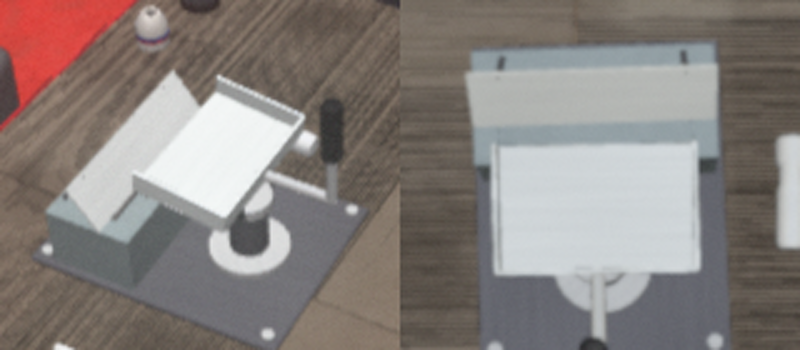

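Run:
```python
from h import *
o=ctrl.observe(); K,R,t=cam("wrist"); c=-R.T@t; print("cam",c,"off",c-o["tool_pos"],"fwd",R[2])
S=np.array([.672,-.0305,.08]); 
for x in(.56,.62,.66,.70):
    s=np.array([x,-.04,.528])-o["tool_pos"]; print(x,proj("wrist",[S-s])[0], "cam x",(c+s)[0])
```

```text
cam [ 0.2339737  -0.04499364  0.5062648 ] off [-0.06687759 -0.00313315 -0.0192843 ] fwd [ 0.22858925  0.00912704 -0.97348017]
0.56 [321.83100717 298.09521   ] cam x 0.4931224123196164
0.62 [323.64399981 253.93457307] cam x 0.5531224123196163
0.66 [324.91610407 222.9488243 ] cam x 0.5931224123196164
0.7 [326.24277203 190.63402035] cam x 0.6331224123196163
```

Call:
move_arm(
  deltas=[
    {"linear": [-51, 0, 0], "spin": 0, "hand": 94},
    {"linear": [-51, 0, 0], "spin": 0, "hand": 94},
    {"linear": [-51, 0, 0], "spin": 0, "hand": 94},
    {"linear": [-51, 0, 0], "spin": 0, "hand": 94},
    {"linear": [-51, 0, 0], "spin": 0, "hand": 94},
    {"linear": [-51, 0, 0], "spin": 0, "hand": 94},
    {"linear": [-51, 0, 0], "spin": 0, "hand": 94},
    {"linear": [-51, 0, 0], "spin": 0, "hand": 94},
    {"linear": [0, 0, 0], "spin": 0, "hand": 94},
    {"linear": [0, 0, 0], "spin": 0, "hand": 94},
  ],
)

```text
clock: 14.92
tool_pos: [0.7083, -0.0272, 0.5239]
eef_rot: [[-0.999, -0.035, -0.004], [-0.035, 0.999, 0.0], [0.004, 0.0, -1.0]]
force: [-0.4, -0.3, -0.3]
opening: 1.0
grip_force: 0.0
```

Run:
```python
from h import *
im=save("wrist","pics/w5.png"); print(proj("wrist",[.672,-.0305,.08]))
```

```text
[[316.23171501 183.9485738 ]]
```

View pics/w5.png

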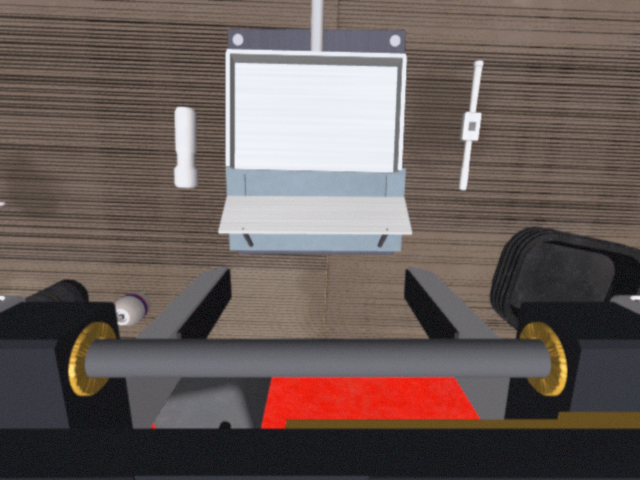

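The tray is empty and down. The slot (245–387, rows 172–195) has nothing caught in it and the loose tools are in place, so I'm handing in.

```bash
python3 -c "
from cell import ctrl
print(ctrl.job_done())"
```

```text
the job is handed in; nothing more can be done
None
```

I handed the job in at about 15 s: the tray was squared to the slot and tipped, and it is back on its rest and empty. The camera showed nothing caught in the slot and the loose tools beside the plate in place; the parts inside the box could not be seen directly, and no verdict came back.

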